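Clip the probe hook on to the docking box's earth post

ROBOT

A 6-joint arm with a two-finger parallel gripper is mounted at the origin on a cart in front of the work surface, level with it; the furniture and walls round the work are solid. World frame = base frame: x ahead of the robot, y to its left, z up, the work surface at z = 0. Lengths are in mm, angles in rad, forces in N, time in s.
With the tool pointing down it reaches from about 350 to 1000 mm from the base axis. Payload 7.1 kg.
Tool frame: the origin (TCP) lies at the very end of the fingers, on their centre line; the grasp point (between the pads) lies ctrl.tcp_to_grasp behind it (ctrl.tcp_to_grasp is the distance from the TCP to the grasp point, in mm); z points along the fingers, y is the line along which they close (so a half turn about z gives the same grasp; the last joint's range is limited). The gripper opens to 85 mm and grips with 20 to 120 N. Pads are 22 mm wide; open, the fingers measure 114 mm over their backs; the gripper's body (76 mm by 85 mm) begins 54 mm behind the grasp point. The pads swing forward as they close: fully open they stand 13 mm farther back than shut.
Start: joints at [-1.189, 0.423, 1.63, -0, 1.089, -0.019], TCP at [243.862, -575.444, 231.319] pointing down, gripper open.
Joint ranges: [-3, 3], [-0.9, 2.11], [0.09, 2.58], [-1.31, 4.45], [0.11, 2.69], [-2.54, 2.54]. Speed limits (rad/s): [2.39, 2.39, 3.01, 3.14, 3.14, 3.14].

INTERFACE

Orientations are given as a unit quaternion [w, x, y, z].
In Python, from workcell import ctrl, viewer gives the robot as it stands.
- The arm moves only by the tool servo_tool, never from a script. Its argument "steps" is a list of rows, each an object of numbers: "tx", "ty", "tz": the shift along the world's x, y, z in units of 0.15 m (1.0 is 0.15 m); "wx", "wy", "wz": the turn, a rotation vector about the world's x, y, z in units of 0.15 rad (1.0 is 0.15 rad); "hand": the gripper command: -1 is fully open, 1 is shut, values between are in proportion. A call has 1 to 20 rows; each row shifts and turns the commanded pose from where the row before left it; what a row does not reach is not made up. A row lasts 1/8 s, in which the tool goes at most 62.5 mm and 10.7 degrees, less where a joint would pass 70% of its speed; a pose out of reach is approached as far as the arm can. A call with a number of a shift or a turn outside -1 to 1 is refused whole. A call with a gripper value outside its range is refused whole. The fingers move at their own pace and stop on an object; the grip force is fixed at half the most. Time passes only in rows, so rows that do not move let the fingers close. It gives the time, the measured TCP pose, the force, the opening and the grip force at its end, in the units of the state.
- ctrl.get_state(): the state, without advancing time (a new reading comes with each control period).
- viewer.snapshot(name): name is "scene" or "top" or "wrist"; returns the picture (420x560x3 uint8, red, green, blue); there is no depth.
- viewer.get_calibration(name): a dict with "fx", "fy", "cx", "cy" (pixels), "xyz" and "attitude" of the camera in the world; the wrist camera has in their place "tool_from_camera" (4x4, takes a point from camera to tool coordinates, whose origin is the TCP and whose axes are the flange's). Camera axes: x right, y down, z forward; pixel columns grow to the right and rows downward; lengths in mm; the calibration is good to about 2 mm. A picture is of the moment at which its call begins: read the wrist's pose just before it. get_calibration takes no time and is no camera call.
- ctrl.job_done(): hands the job in; it is judged then, once.
The state is a dict: "clock": time; "qpos": joint angles; "dq": joint speeds; "effort": joint torques, N m; "position": TCP position; "eef_rot": TCP orientation; "ft_force": force on the tool from outside, world axes, zero at the start; "wrist_torque": the same for the moment, N m; "grip_width": opening from 0.0 (shut) to 1.0 (fully open); "gripper_force": force on a finger pad.
Only numpy, scipy, OpenCV 4.12 (cv2) and the standard library are available. Lean on these libraries where they do the work, as an engineer would, in place of code of your own. Each camera call takes 0.05 s, during which the arm holds its last target. There are 200 camera calls.

TASK

Get the docking box ready for its earth test: press the bridge's red sprung plunger right down so that its brass hook drops, keep it down while you slide the carriage along the rods until the hook has gone under the box's brass earth post and the post is home in the hook's mouth, then ease the plunger up and let go, so that the spring holds the hook up against the post. The hook bends easily, so find the post gently by feel and never force the hook, and leave the things round about where they are.

Things in the scene. Friction and masses are not known exactly. Their poses are not given: they have to be found in the camera images.
- bridge: Probe bridge fixed on the desk: two blue-headed end posts 300 mm apart, 117 mm high, joined by two steel guide rods 105 mm above the desk. Origin on the desk midway between the end posts, under the rods; y along the rods, x across them towards the docking box, z up.
- carriage (a joint): Grey carriage, 54 x 50 x 30 mm, on the rods: travel in m, 0 to 0.16, growing towards bridge +y. At 0 the plunger's axis is at bridge x = 0, y = -80 mm. It stays where it is left; about 1.5 N slides it, plus 5 N per m/s. The earth post is always on its +y side.
- plunger (a joint): Red sprung plunger, carrying the hook down through the carriage: 0 = up, 0.020 m = down on its hard stop. Spring 2 N at 0, 9 N at 0.020, damping 40 N per m/s; 12 N reaches the stop. The hook's nose clears the post's underside only beyond 0.015. Let go with the post home in the mouth it rests at 0.008, with the nose stuck beneath the post at 0.013, having caught nothing at 0.
- knob_top (a point): Top centre of the plunger's red knob, on the plunger's axis, 196 mm above the desk when up. The knob is a round stem, 20 mm in diameter and 26 mm high, standing on a round red collar, 36 mm in diameter and 5 mm thick. Grip the stem from above, from any side, and push on it or on the collar's upper face.
- hook: Brass J-shaped hook of 5 mm wire below the plunger, open upwards, in the bridge's y-z plane (x = 0). Origin: middle of the mouth's floor, 54 mm above the desk with the plunger up; axes as the bridge's. The shank stands at y = -8 mm (plunger's axis), the nose at y = +8 mm, 5 mm high above the floor; the mouth is 11 mm wide. More than 12 N on the hook bends it.
- dock: Black docking box, 224 x 236 x 38 mm, fixed on the desk behind the bridge; axes as the bridge's, origin in the middle of its underside. A green terminal block sits on its front edge.
- terminal: Green block on the box's front edge, 40 x 100 x 26 mm, origin mid-underside. From a slot in its front a brass earth post, 8 mm in diameter with a 13 mm head, points level to -x across the hook's plane, its axis 12 mm above this origin (50 mm above the desk). Along y it stands fixed anywhere within 20 mm of y = 0; no reading tells where: feel for it with the hook, coming from -y.
- tape_1: Bystander: loose roll of brown tape, 92 mm across, 48 mm high, to the left of the bridge.
- glue_bottle: Bystander: loose small glue bottle, 35 mm across, 112 mm high, at the left.
- pot_0: Bystander: loose small white pot with a black lid, 44 mm across, 35 mm high, at the left back.

How it is judged (in metres and radians):
On the way:
1. the plunger is pressed down so that the hook is lowered beneath the post's level (value of joint plunger above 0.015 m), for 0.1 s.
At the end, for the whole second after the job is handed in: The post lies in the hook's mouth and the released spring holds the hook up against it: the plunger rests between 5.5 and 10.5 mm down (8 mm when home), the hook bears on the post with more than 2 N, and plunger and carriage are still (under 5 mm/s) (value of joint plunger between 0.0055 and 0.0105 m and contact force between hook and anything else above 2 N and velocity of joint plunger between -0.005 and 0.005 m/s and velocity of joint carriage between -0.005 and 0.005 m/s); the robot touches nothing.
It fails at once if the hook is forced: more than 12 N on it (contact force between hook and anything else above 12 N).
It fails at once if a bystander (tape roll, glue bottle, pot) is moved by more than 30 mm (distance of any of tape_1, glue_bottle, pot_0 from where it was at the start of the episode above 0.03 m).
It also fails if it takes over 42 s, if anything falls off the work surface, if the arm or the gripper's body presses on something with over 40 N, if the wrist force passes 120 N, or if a joint passes its speed limit or range.

## Working session

There is one attempt and no reset: what is moved stays moved. The work goes in short steps, Python scripts to look and compute and a tool call to move; the robot and the scene stay as the last step left them, time stands still between calls to the robot, and variables do not carry over. Pictures are saved under pics/ and viewed, at most 10 in all, crops included, and the job is handed in when it is done.

Besides the shell and the picture viewer there is one more tool, called after "Emit:" as name(argument=value, ...), one argument or row to a line, values as JSON. servo_tool: Moves the arm, as the interface text tells. Shifts and turns lie within -1 to 1; 1 stands for 0.15 m of shift or 0.15 rad of turn. Its arguments: {"type":"object","properties":{"steps":{"type":"array","items":{"type":"object","properties":{"tx":{"type":"number","minimum":-1,"maximum":1},"ty":{"type":"number","minimum":-1,"maximum":1},"tz":{"type":"number","minimum":-1,"maximum":1},"wx":{"type":"number","minimum":-1,"maximum":1},"wy":{"type":"number","minimum":-1,"maximum":1},"wz":{"type":"number","minimum":-1,"maximum":1},"hand":{"type":"number"}}}}},"required":["steps"]}

```bash
mkdir -p pics
python3 - <<'E'
from workcell import ctrl, viewer
import cv2
for n in("scene","top"):
    cv2.imwrite(f"pics/{n}0.png",viewer.snapshot(n)[:,:,::-1]); print(viewer.get_calibration(n))
print(viewer.get_calibration("wrist")); print(ctrl.get_state(),ctrl.tcp_to_grasp)
E
```

```text
{'fx': 405.589541459941, 'fy': 405.589541459941, 'cx': 274.3666359404339, 'cy': 203.91865522520337, 'xyz': array([994.16080017, 261.15472806, 932.910076  ]), 'attitude': array([-0.16012893,  0.47362009,  0.82450611, -0.26501399])}
{'fx': 421.6168373547156, 'fy': 421.6168373547156, 'cx': 281.4006763924983, 'cy': 214.1161844879552, 'xyz': array([ 349.75357   ,  -39.87486559, 1044.20882288]), 'attitude': array([-0.07608249,  0.71280888, -0.69544427,  0.04972146])}
{'fx': 309.5722000008385, 'fy': 309.5722000008385, 'cx': 284.4322518118755, 'cy': 214.26746812269047, 'tool_from_camera': array([[ 6.14200942e-05, -9.59112469e-01, -2.83025206e-01,
         7.22004870e+01],
       [ 9.99999896e-01, -6.92613315e-05,  4.51724765e-04,
         1.55677606e-01],
       [-4.52857557e-04, -2.83025204e-01,  9.59112365e-01,
        -1.42886609e+02],
       [ 0.00000000e+00,  0.00000000e+00,  0.00000000e+00,
         1.00000000e+00]])}
{'clock': 0.1, 'qpos': array([-1.18897861e+00,  4.23764160e-01,  1.63061178e+00, -3.95199459e-06,
        1.08860330e+00, -1.90139108e-02]), 'dq': array([ 1.01947712e-03,  1.47170508e-05, -1.35146703e-03,  1.03369660e-03,
       -1.66776629e-04,  6.34111520e-04]), 'effort': array([-9.18724254e-04, -5.58426404e+01, -2.82443565e+01, -6.03869466e-05,
        2.89455602e-03, -8.21553300e-06]), 'position': array([ 243.69552856, -574.99529921,  230.62429151]), 'eef_rot': array([-6.81602266e-04,  9.79983466e-01,  1.99077689e-01, -1.26797529e-04]), 'ft_force': array([-0.18944736,  0.006511  ,  0.39695807]), 'wrist_torque': array([-0.00921025,  0.01431921, -0.03659162]), 'gripper_force': 0.0, 'grip_width': 1.0033784728817878} 18.700000000000003
```

View pics/scene0.png

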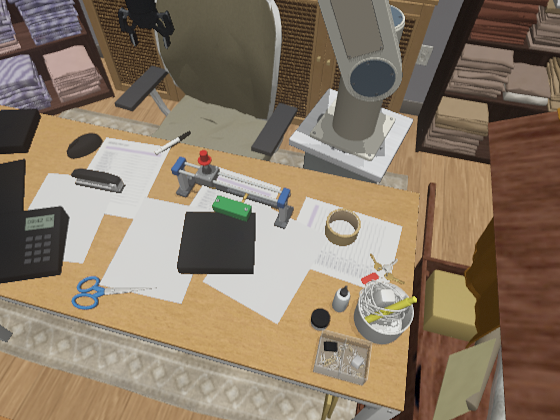

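View pics/top0.png

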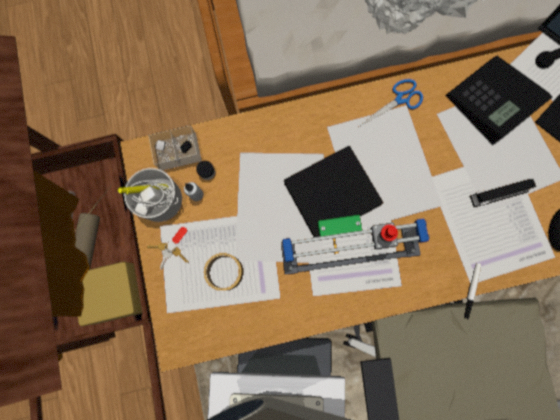

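The scene image shows the red knob at about (204,157), with blue heads at (179,166) and (285,199). In the top image the knob is at (390,233), the heads at (289,250) and (421,231), and the green block at (340,226).

```bash
cat > h.py <<'E'
import numpy as np, cv2
from scipy.spatial.transform import Rotation as R
from workcell import ctrl, viewer
def ray(n,px):
    c=viewer.get_calibration(n); q=np.array(c['attitude'])
    r=R.from_quat(q[[1,2,3,0]]).as_matrix()
    d=r@np.array([(px[0]-c['cx'])/c['fx'],(px[1]-c['cy'])/c['fy'],1]); return np.array(c['xyz']),d
def atz(n,px,z):
    o,d=ray(n,px); return o+d*(z-o[2])/d[2]
def blobs(im,lo,hi,minA,box):
    m=cv2.inRange(cv2.cvtColor(im,cv2.COLOR_RGB2HSV),lo,hi)
    x0,y0,x1,y1=box; k=np.zeros_like(m);k[y0:y1,x0:x1]=m[y0:y1,x0:x1]
    n,l,s,c=cv2.connectedComponentsWithStats(k)
    return [(c[i].round(1),s[i].tolist()) for i in range(1,n) if s[i,4]>=minA]
E
python3 - <<'E'
from h import *
for n,box in(("scene",(165,140,300,225)),("top",(275,200,435,275))):
    im=cv2.imread(f"pics/{n}0.png")[:,:,::-1]
    for nm,lo,hi,z in(("red",(0,170,120),(8,255,255),185),("blue",(100,120,60),(125,255,255),110),("green",(60,120,60),(90,255,255),64)):
        for c,s in blobs(im,lo,hi,12,box): print(n,nm,c,s,atz(n,c,z).round(1))
E
```

```text
scene red [202.8 152.8] [200, 150, 7, 6, 35] [ 471.5 -236.4  185. ]
scene red [204. 161.] [198, 156, 13, 9, 58] [ 492.4 -217.7  185. ]
scene blue [177.8 163.9] [172, 157, 13, 14, 88] [ 486.5 -320.1  110. ]
scene blue [283.2 196. ] [278, 188, 12, 17, 108] [436.7 -22.5 110. ]
scene green [231.3 206.1] [212, 196, 39, 21, 407] [ 504.3 -139.8   64. ]
top red [389.2 232.4] [381, 225, 17, 16, 186] [ 471.  -226.3  185. ]
top blue [421.7 230. ] [416, 220, 12, 22, 182] [ 488.6 -314.   110. ]
top blue [287.6 250.2] [283, 239, 11, 23, 188] [436.6 -18.5 110. ]
top green [338.9 224.7] [318, 215, 43, 21, 630] [ 503.6 -136.1   64. ]
```

Emit:
servo_tool(
  steps=[
    {"tx": 0.19, "ty": 0.29, "tz": 0.06, "wz": -0.19, "hand": -1},
    {"tx": 0.19, "ty": 0.29, "tz": 0.06, "wz": -0.19, "hand": -1},
    {"tx": 0.19, "ty": 0.29, "tz": 0.06, "wz": -0.19, "hand": -1},
    {"tx": 0.19, "ty": 0.29, "tz": 0, "wz": -0.19, "hand": -1},
    {"tx": 0.19, "ty": 0.29, "tz": 0, "wz": -0.19, "hand": -1},
    {"tx": 0.19, "ty": 0.29, "tz": 0, "wz": -0.19, "hand": -1},
    {"tx": 0.19, "ty": 0.29, "tz": 0, "wz": -0.19, "hand": -1},
    {"tx": 0.19, "ty": 0.29, "tz": 0, "wz": -0.19, "hand": -1},
    {"hand": -1},
    {"hand": -1},
  ],
)

```text
$.steps[0]: bad value
```

Run:
```python
from h import *
s=ctrl.get_state(); im=viewer.snapshot("wrist"); cv2.imwrite("pics/w1.png",im[:,:,::-1])
q=s['eef_rot']; Rt=R.from_quat(q[[1,2,3,0]]).as_matrix(); T=viewer.get_calibration("wrist"); M=T['tool_from_camera']
print(s['clock'],s['position'],q,Rt[:,1],s['ft_force'])
for c,st in blobs(im,(0,170,60),(8,255,255),40,(0,0,560,420)):
    for px in (c,(st[0]+st[2]/2,st[1]+st[3]/2)):
        d=Rt@M[:3,:3]@np.array([(px[0]-T['cx'])/T['fx'],(px[1]-T['cy'])/T['fy'],1]); o=s['position']+Rt@M[:3,3]
        print(c,st,(o+d*(196-o[2])/d[2]).round(1),(o+d*(170-o[2])/d[2]).round(1))
```

```text
0.1 [ 243.69552856 -574.99529921  230.62429151] [-6.81602266e-04  9.79983466e-01  1.99077689e-01 -1.26797529e-04] [ 0.39018552 -0.92073522 -0.0013864 ] [-0.18944736  0.006511    0.39695807]
```

View pics/w1.png

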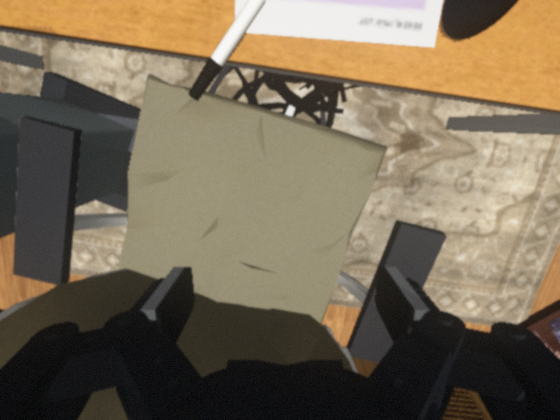

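The call was refused, and the wrist view still shows the chair at the start pose. I'll retry with all seven fields in each row.

Emit:
servo_tool(
  steps=[
    {"tx": 0.19, "ty": 0.29, "tz": 0.06, "wx": 0, "wy": 0, "wz": -0.19, "hand": -1},
    {"tx": 0.19, "ty": 0.29, "tz": 0.06, "wx": 0, "wy": 0, "wz": -0.19, "hand": -1},
    {"tx": 0.19, "ty": 0.29, "tz": 0.06, "wx": 0, "wy": 0, "wz": -0.19, "hand": -1},
    {"tx": 0.19, "ty": 0.29, "tz": 0, "wx": 0, "wy": 0, "wz": -0.19, "hand": -1},
    {"tx": 0.19, "ty": 0.29, "tz": 0, "wx": 0, "wy": 0, "wz": -0.19, "hand": -1},
    {"tx": 0.19, "ty": 0.29, "tz": 0, "wx": 0, "wy": 0, "wz": -0.19, "hand": -1},
    {"tx": 0.19, "ty": 0.29, "tz": 0, "wx": 0, "wy": 0, "wz": -0.19, "hand": -1},
    {"tx": 0.19, "ty": 0.29, "tz": 0, "wx": 0, "wy": 0, "wz": -0.19, "hand": -1},
    {"tx": 0, "ty": 0, "tz": 0, "wx": 0, "wy": 0, "wz": 0, "hand": -1},
    {"tx": 0, "ty": 0, "tz": 0, "wx": 0, "wy": 0, "wz": 0, "hand": -1},
  ],
)

```text
clock: 1.4
position: [471.6, -227.4, 258.1]
eef_rot: [0.0, 0.996, 0.087, -0.0]
ft_force: [-0.2, -0.1, 0.2]
grip_width: 1.001
gripper_force: 0.0
```

```bash
cat > w.py <<'E'
from h import *
import sys
s=ctrl.get_state(); im=viewer.snapshot("wrist"); cv2.imwrite(f"pics/{sys.argv[1]}.png",im[:,:,::-1])
q=s['eef_rot']; Rt=R.from_quat(q[[1,2,3,0]]).as_matrix(); T=viewer.get_calibration("wrist"); M=T['tool_from_camera']
print(s['clock'],s['position'],Rt[:,1],s['ft_force'])
for c,st in blobs(im,(0,150,60),(8,255,255),40,(0,0,560,420)):
    for px in (c,(st[0]+st[2]/2,st[1]+st[3]/2)):
        d=Rt@M[:3,:3]@np.array([(px[0]-T['cx'])/T['fx'],(px[1]-T['cy'])/T['fy'],1]); o=s['position']+Rt@M[:3,3]
        print(c,st,(o+d*(196-o[2])/d[2]).round(1),(o+d*(170-o[2])/d[2]).round(1))
E
python3 w.py w2
```

```text
1.4 [ 471.62402699 -227.43630738  258.12438334] [ 1.73026897e-01 -9.84917099e-01 -1.99357672e-05] [-0.16654321 -0.14705238  0.2337645 ]
[292.3 214.2] [270, 194, 44, 42, 1273] [ 484.2 -230.9  196. ] [ 476.7 -233.   170. ]
[292.3 214.2] [270, 194, 44, 42, 1273] [ 483.6 -230.8  196. ] [ 476.1 -232.8  170. ]
```

View pics/w2.png

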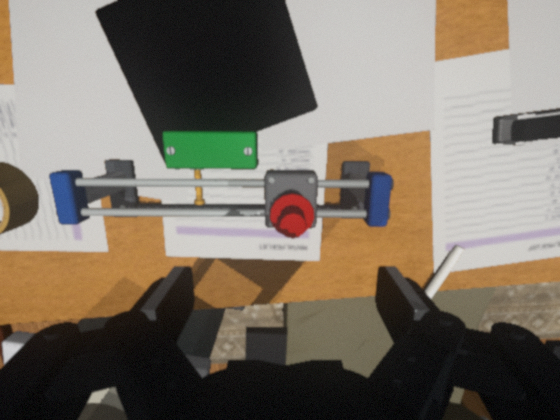

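The wrist view shows the collar centre at about (292,214), the knob top at (291,225), the heads at (67,197) and (378,199), and the brass post at about (198,185).

Run:
```python
from h import *
s=ctrl.get_state();q=s['eef_rot']; Rt=R.from_quat(q[[1,2,3,0]]).as_matrix(); T=viewer.get_calibration("wrist"); M=T['tool_from_camera']
def w(px,z):
    d=Rt@M[:3,:3]@np.array([(px[0]-T['cx'])/T['fx'],(px[1]-T['cy'])/T['fy'],1]); o=s['position']+Rt@M[:3,3]
    return o+d*(z-o[2])/d[2]
k=w((291.5,225),196); a=w((67,197),115); b=w((378,199),115); p1=w((198,173),50);p2=w((199,203),50); col=w((292,215),170)
m=(a+b)/2; Y=(a-b)/np.linalg.norm(a-b); X=np.array([Y[1],-Y[0],0])
print(np.linalg.norm(a-b),m,Y)
for n,p in(("k",k),("col",col),("p1",p1),("p2",p2)): print(n,p.round(1),((p-m)@X).round(1),((p-m)@Y).round(1))
```

```text
294.84942612907156 [ 465.14361687 -169.78138629  115.        ] [-0.16524663  0.98625228  0.        ]
k [ 476.1 -232.3  196. ] 0.5 -63.5
col [ 475.8 -233.3  170. ] -0.0 -64.4
p1 [ 471.8 -128.3   50. ] 13.4 39.8
p2 [ 436.8 -132.8   50. ] -21.8 41.2
```

Emit:
servo_tool(
  steps=[
    {"tx": 0.03, "ty": -0.033, "tz": -0.08, "wx": 0, "wy": 0, "wz": 0, "hand": -1},
    {"tx": 0, "ty": 0, "tz": -0.1, "wx": 0, "wy": 0, "wz": 0, "hand": -1},
    {"tx": 0, "ty": 0, "tz": -0.1, "wx": 0, "wy": 0, "wz": 0, "hand": -1},
    {"tx": 0, "ty": 0, "tz": -0.1, "wx": 0, "wy": 0, "wz": 0, "hand": -1},
    {"tx": 0, "ty": 0, "tz": -0.1, "wx": 0, "wy": 0, "wz": 0, "hand": -1},
    {"tx": 0, "ty": 0, "tz": -0.09, "wx": 0, "wy": 0, "wz": 0, "hand": -1},
    {"tx": 0, "ty": 0, "tz": 0, "wx": 0, "wy": 0, "wz": 0, "hand": 0.2},
    {"tx": 0, "ty": 0, "tz": 0, "wx": 0, "wy": 0, "wz": 0, "hand": 0.4},
    {"tx": 0, "ty": 0, "tz": 0, "wx": 0, "wy": 0, "wz": 0, "hand": 0.5},
    {"tx": 0, "ty": 0, "tz": 0, "wx": 0, "wy": 0, "wz": 0, "hand": 0.6},
    {"tx": 0, "ty": 0, "tz": 0, "wx": 0, "wy": 0, "wz": 0, "hand": 0.8},
    {"tx": 0, "ty": 0, "tz": 0, "wx": 0, "wy": 0, "wz": 0, "hand": 1},
    {"tx": 0, "ty": 0, "tz": 0, "wx": 0, "wy": 0, "wz": 0, "hand": 1},
  ],
)

```text
clock: 3.08
position: [476.7, -232.5, 173.0]
eef_rot: [0.0, 0.996, 0.086, 0.0]
ft_force: [0.7, 0.9, 1.6]
grip_width: 0.202
gripper_force: 58.5
```

```bash
python3 w.py w3
```

```text
3.075 [ 476.664538   -232.52594067  173.04592971] [ 1.71961092e-01 -9.85103649e-01  4.27706832e-04] [0.71243211 0.85004956 1.62352839]
[284.8 272. ] [258, 236, 55, 76, 2633] [ 487.7 -230.9  196. ] [ 474.6 -233.2  170. ]
[284.8 272. ] [258, 236, 55, 76, 2633] [ 486.8 -231.4  196. ] [ 473.6 -233.8  170. ]
```

View pics/w3.png

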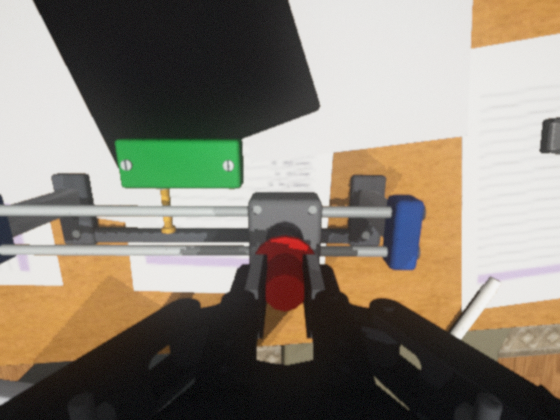

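The picture shows the red stem at about (285,285), gripped centrally between the fingers. Next I'll press it down.

Emit:
servo_tool(
  steps=[
    {"tx": 0, "ty": 0, "tz": -0.02, "wx": 0, "wy": 0, "wz": 0, "hand": 1},
    {"tx": 0, "ty": 0, "tz": -0.02, "wx": 0, "wy": 0, "wz": 0, "hand": 1},
    {"tx": 0, "ty": 0, "tz": -0.02, "wx": 0, "wy": 0, "wz": 0, "hand": 1},
    {"tx": 0, "ty": 0, "tz": -0.02, "wx": 0, "wy": 0, "wz": 0, "hand": 1},
    {"tx": 0, "ty": 0, "tz": -0.02, "wx": 0, "wy": 0, "wz": 0, "hand": 1},
    {"tx": 0, "ty": 0, "tz": -0.02, "wx": 0, "wy": 0, "wz": 0, "hand": 1},
    {"tx": 0, "ty": 0, "tz": -0.013, "wx": 0, "wy": 0, "wz": 0, "hand": 1},
    {"tx": 0, "ty": 0, "tz": 0, "wx": 0, "wy": 0, "wz": 0, "hand": 1},
  ],
)

```text
clock: 4.12
position: [476.8, -232.7, 153.5]
eef_rot: [0.0, 0.996, 0.086, 0.0]
ft_force: [-1.1, 1.2, 11.2]
grip_width: 0.206
gripper_force: 60.0
```

Emit:
servo_tool(
  steps=[
    {"tx": -0.007, "ty": 0.04, "tz": 0, "wx": 0, "wy": 0, "wz": 0, "hand": 1},
    {"tx": -0.007, "ty": 0.04, "tz": 0, "wx": 0, "wy": 0, "wz": 0, "hand": 1},
    {"tx": -0.007, "ty": 0.04, "tz": 0, "wx": 0, "wy": 0, "wz": 0, "hand": 1},
    {"tx": -0.007, "ty": 0.04, "tz": 0, "wx": 0, "wy": 0, "wz": 0, "hand": 1},
    {"tx": -0.007, "ty": 0.04, "tz": 0, "wx": 0, "wy": 0, "wz": 0, "hand": 1},
    {"tx": -0.007, "ty": 0.04, "tz": 0, "wx": 0, "wy": 0, "wz": 0, "hand": 1},
    {"tx": -0.007, "ty": 0.04, "tz": 0, "wx": 0, "wy": 0, "wz": 0, "hand": 1},
    {"tx": -0.007, "ty": 0.04, "tz": 0, "wx": 0, "wy": 0, "wz": 0, "hand": 1},
    {"tx": -0.007, "ty": 0.04, "tz": 0, "wx": 0, "wy": 0, "wz": 0, "hand": 1},
    {"tx": -0.007, "ty": 0.04, "tz": 0, "wx": 0, "wy": 0, "wz": 0, "hand": 1},
  ],
)

```text
clock: 5.38
position: [466.6, -172.9, 153.5]
eef_rot: [0.001, 0.996, 0.086, 0.001]
ft_force: [0.2, -1.5, 9.8]
grip_width: 0.204
gripper_force: 59.6
```

Run:
```python
from h import *
s=ctrl.get_state(); im=viewer.snapshot("wrist"); cv2.imwrite("pics/w4.png",im[:,:,::-1])
q=s['eef_rot']; Rt=R.from_quat(q[[1,2,3,0]]).as_matrix(); T=viewer.get_calibration("wrist"); M=T['tool_from_camera']
print(s['position'],s['ft_force'])
for c,st in blobs(im,(12,120,60),(28,255,255),20,(60,150,280,260)):
    px=c; d=Rt@M[:3,:3]@np.array([(px[0]-T['cx'])/T['fx'],(px[1]-T['cy'])/T['fy'],1]); o=s['position']+Rt@M[:3,3]
    p=o+d*(50-o[2])/d[2]; print(c,st,p.round(1),'ahead of TCP',((p-s['position'])@(-Rt[:,1])).round(1))
```

```text
[ 466.61980445 -172.88518011  153.54965474] [ 0.18328615 -1.54231533  9.83136382]
[229.7 203.3] [226, 196, 8, 17, 118] [ 467.9 -127.4   50. ] ahead of TCP 44.7
[158.1 229.5] [146, 226, 28, 7, 144] [435.  -70.9  50. ] ahead of TCP 106.1
[231.  234.9] [225, 227, 13, 15, 118] [ 440.7 -131.9   50. ] ahead of TCP 45.0
[126.8 248.6] [98, 230, 79, 26, 541] [413.  -45.5  50. ] ahead of TCP 134.9
```

View pics/w4.png

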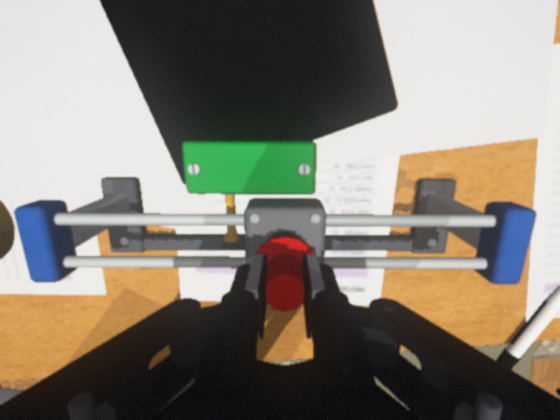

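The post is at about (230,215), 45 mm ahead of the tool axis, so I expect the shank to touch it after about 38 mm. I'll approach most of the way first.

Emit:
servo_tool(
  steps=[
    {"tx": -0.005, "ty": 0.03, "tz": 0, "wx": 0, "wy": 0, "wz": 0, "hand": 1},
    {"tx": -0.005, "ty": 0.03, "tz": 0, "wx": 0, "wy": 0, "wz": 0, "hand": 1},
    {"tx": -0.005, "ty": 0.03, "tz": 0, "wx": 0, "wy": 0, "wz": 0, "hand": 1},
    {"tx": -0.005, "ty": 0.03, "tz": 0, "wx": 0, "wy": 0, "wz": 0, "hand": 1},
    {"tx": -0.005, "ty": 0.03, "tz": 0, "wx": 0, "wy": 0, "wz": 0, "hand": 1},
    {"tx": -0.005, "ty": 0.03, "tz": 0, "wx": 0, "wy": 0, "wz": 0, "hand": 1},
    {"tx": -0.002, "ty": 0.01, "tz": 0, "wx": 0, "wy": 0, "wz": 0, "hand": 1},
    {"tx": -0.001, "ty": 0.005, "tz": 0, "wx": 0, "wy": 0, "wz": 0, "hand": 1},
    {"tx": -0.001, "ty": 0.005, "tz": 0, "wx": 0, "wy": 0, "wz": 0, "hand": 1},
  ],
)

```text
clock: 6.55
position: [461.6, -143.0, 153.6]
eef_rot: [0.001, 0.996, 0.086, 0.001]
ft_force: [0.0, -1.6, 9.6]
grip_width: 0.205
gripper_force: 59.7
```

Emit:
servo_tool(
  steps=[
    {"tx": -0.001, "ty": 0.005, "tz": 0, "wx": 0, "wy": 0, "wz": 0, "hand": 1},
    {"tx": -0.001, "ty": 0.005, "tz": 0, "wx": 0, "wy": 0, "wz": 0, "hand": 1},
  ],
)

```text
clock: 6.8
position: [461.3, -141.5, 153.6]
eef_rot: [0.001, 0.996, 0.086, 0.001]
ft_force: [-0.0, -0.8, 11.0]
grip_width: 0.207
gripper_force: 59.7
```

Emit:
servo_tool(
  steps=[
    {"tx": -0.001, "ty": 0.005, "tz": 0, "wx": 0, "wy": 0, "wz": 0, "hand": 1},
    {"tx": -0.001, "ty": 0.005, "tz": 0, "wx": 0, "wy": 0, "wz": 0, "hand": 1},
  ],
)

```text
clock: 7.05
position: [461.0, -140.0, 153.6]
eef_rot: [0.001, 0.996, 0.086, 0.001]
ft_force: [0.1, -2.4, 9.9]
grip_width: 0.207
gripper_force: 59.7
```

Emit:
servo_tool(
  steps=[
    {"tx": -0.001, "ty": 0.005, "tz": 0, "wx": 0, "wy": 0, "wz": 0, "hand": 1},
    {"tx": -0.001, "ty": 0.005, "tz": 0, "wx": 0, "wy": 0, "wz": 0, "hand": 1},
  ],
)

```text
clock: 7.3
position: [460.8, -138.5, 153.6]
eef_rot: [0.001, 0.996, 0.086, 0.001]
ft_force: [1.0, -1.5, 9.7]
grip_width: 0.205
gripper_force: 59.6
```

Emit:
servo_tool(
  steps=[
    {"tx": -0.001, "ty": 0.004, "tz": 0, "wx": 0, "wy": 0, "wz": 0, "hand": 1},
    {"tx": -0.001, "ty": 0.003, "tz": 0, "wx": 0, "wy": 0, "wz": 0, "hand": 1},
  ],
)

```text
clock: 7.55
position: [460.6, -137.4, 153.6]
eef_rot: [0.001, 0.996, 0.086, 0.001]
ft_force: [1.1, -0.5, 9.3]
grip_width: 0.206
gripper_force: 59.6
```

Emit:
servo_tool(
  steps=[
    {"tx": -0.0005, "ty": 0.003, "tz": 0, "wx": 0, "wy": 0, "wz": 0, "hand": 1},
    {"tx": -0.0005, "ty": 0.003, "tz": 0, "wx": 0, "wy": 0, "wz": 0, "hand": 1},
  ],
)

```text
clock: 7.8
position: [460.5, -136.5, 153.6]
eef_rot: [0.001, 0.996, 0.086, 0.001]
ft_force: [1.5, -1.2, 9.6]
grip_width: 0.205
gripper_force: 59.6
```

Emit:
servo_tool(
  steps=[
    {"tx": -0.0005, "ty": 0.003, "tz": 0, "wx": 0, "wy": 0, "wz": 0, "hand": 1},
    {"tx": -0.0005, "ty": 0.003, "tz": 0, "wx": 0, "wy": 0, "wz": 0, "hand": 1},
  ],
)

```text
clock: 8.05
position: [460.3, -135.7, 153.6]
eef_rot: [0.001, 0.996, 0.086, 0.001]
ft_force: [0.8, -1.8, 8.6]
grip_width: 0.209
gripper_force: 59.6
```

Emit:
servo_tool(
  steps=[
    {"tx": -0.0005, "ty": 0.003, "tz": 0, "wx": 0, "wy": 0, "wz": 0, "hand": 1},
    {"tx": -0.0005, "ty": 0.003, "tz": 0, "wx": 0, "wy": 0, "wz": 0, "hand": 1},
  ],
)

```text
clock: 8.3
position: [460.2, -134.9, 153.6]
eef_rot: [0.001, 0.996, 0.086, 0.001]
ft_force: [0.4, -3.1, 9.2]
grip_width: 0.209
gripper_force: 59.5
```

Emit:
servo_tool(
  steps=[
    {"tx": -0.0003, "ty": 0.002, "tz": 0, "wx": 0, "wy": 0, "wz": 0, "hand": 1},
    {"tx": 0, "ty": 0, "tz": 0, "wx": 0, "wy": 0, "wz": 0, "hand": 1},
  ],
)

```text
clock: 8.55
position: [460.2, -134.7, 153.6]
eef_rot: [0.001, 0.996, 0.086, 0.001]
ft_force: [-0.5, -3.1, 9.2]
grip_width: 0.204
gripper_force: 59.5
```

Emit:
servo_tool(
  steps=[
    {"tx": -0.0003, "ty": 0.002, "tz": 0, "wx": 0, "wy": 0, "wz": 0, "hand": 1},
    {"tx": 0, "ty": 0, "tz": 0, "wx": 0, "wy": 0, "wz": 0, "hand": 1},
  ],
)

```text
clock: 8.8
position: [460.2, -134.6, 153.6]
eef_rot: [0.001, 0.996, 0.087, 0.001]
ft_force: [0.5, -2.7, 9.3]
grip_width: 0.204
gripper_force: 59.4
```

Emit:
servo_tool(
  steps=[
    {"tx": -0.0003, "ty": 0.002, "tz": 0, "wx": 0, "wy": 0, "wz": 0, "hand": 1},
    {"tx": 0, "ty": 0, "tz": 0, "wx": 0, "wy": 0, "wz": 0, "hand": 1},
  ],
)

```text
clock: 9.05
position: [460.1, -134.4, 153.6]
eef_rot: [0.001, 0.996, 0.087, 0.001]
ft_force: [1.8, -5.4, 8.5]
grip_width: 0.208
gripper_force: 59.4
```

Emit:
servo_tool(
  steps=[
    {"tx": 0.0015, "ty": -0.008, "tz": 0, "wx": 0, "wy": 0, "wz": 0, "hand": 1},
    {"tx": 0, "ty": 0, "tz": 0, "wx": 0, "wy": 0, "wz": 0, "hand": 1},
    {"tx": 0, "ty": 0, "tz": 0.01, "wx": 0, "wy": 0, "wz": 0, "hand": 1},
    {"tx": 0, "ty": 0, "tz": 0.01, "wx": 0, "wy": 0, "wz": 0, "hand": 1},
    {"tx": 0, "ty": 0, "tz": 0.01, "wx": 0, "wy": 0, "wz": 0, "hand": 1},
  ],
)

```text
clock: 9.68
position: [460.1, -135.0, 157.8]
eef_rot: [0.001, 0.996, 0.086, 0.001]
ft_force: [1.3, -1.2, 5.9]
grip_width: 0.205
gripper_force: 59.5
```

Emit:
servo_tool(
  steps=[
    {"tx": 0, "ty": 0, "tz": 0.007, "wx": 0, "wy": 0, "wz": 0, "hand": 1},
    {"tx": 0, "ty": 0, "tz": 0.007, "wx": 0, "wy": 0, "wz": 0, "hand": 1},
    {"tx": 0, "ty": 0, "tz": 0.007, "wx": 0, "wy": 0, "wz": 0, "hand": 1},
    {"tx": 0, "ty": 0, "tz": 0.007, "wx": 0, "wy": 0, "wz": 0, "hand": 1},
    {"tx": 0, "ty": 0, "tz": 0.007, "wx": 0, "wy": 0, "wz": 0, "hand": 1},
    {"tx": 0, "ty": 0, "tz": 0, "wx": 0, "wy": 0, "wz": 0, "hand": 1},
  ],
)

```text
clock: 10.42
position: [460.1, -134.9, 163.0]
eef_rot: [0.001, 0.996, 0.086, 0.001]
ft_force: [2.0, -2.8, 6.0]
grip_width: 0.205
gripper_force: 59.2
```

Emit:
servo_tool(
  steps=[
    {"tx": 0, "ty": 0, "tz": 0.004, "wx": 0, "wy": 0, "wz": 0, "hand": 1},
    {"tx": 0, "ty": 0, "tz": 0.004, "wx": 0, "wy": 0, "wz": 0, "hand": 1},
    {"tx": 0, "ty": 0, "tz": 0, "wx": 0, "wy": 0, "wz": 0, "hand": 1},
  ],
)

```text
clock: 10.8
position: [460.0, -134.8, 164.1]
eef_rot: [0.0, 0.996, 0.086, 0.001]
ft_force: [3.5, -2.7, 3.9]
grip_width: 0.206
gripper_force: 59.1
```

Emit:
servo_tool(
  steps=[
    {"tx": 0, "ty": 0, "tz": 0.003, "wx": 0, "wy": 0, "wz": 0, "hand": 1},
    {"tx": 0, "ty": 0, "tz": 0, "wx": 0, "wy": 0, "wz": 0, "hand": 1},
  ],
)

```text
clock: 11.05
position: [460.0, -134.7, 164.5]
eef_rot: [0.0, 0.996, 0.086, 0.001]
ft_force: [4.4, -2.4, 4.2]
grip_width: 0.203
gripper_force: 59.0
```

Emit:
servo_tool(
  steps=[
    {"tx": 0, "ty": -0.002, "tz": 0.003, "wx": 0, "wy": 0, "wz": 0, "hand": 1},
    {"tx": 0, "ty": 0, "tz": 0, "wx": 0, "wy": 0, "wz": 0, "hand": 1},
  ],
)

```text
clock: 11.3
position: [459.9, -134.8, 164.9]
eef_rot: [0.0, 0.996, 0.086, 0.001]
ft_force: [3.9, -1.7, 4.1]
grip_width: 0.205
gripper_force: 59.0
```

Emit:
servo_tool(
  steps=[
    {"tx": 0, "ty": 0, "tz": 0.002, "wx": 0, "wy": 0, "wz": 0, "hand": 1},
    {"tx": 0, "ty": 0, "tz": 0, "wx": 0, "wy": 0, "wz": 0, "hand": 1},
  ],
)

```text
clock: 11.55
position: [459.9, -134.8, 165.2]
eef_rot: [0.0, 0.996, 0.086, 0.001]
ft_force: [5.4, -1.3, 3.8]
grip_width: 0.205
gripper_force: 58.9
```

Emit:
servo_tool(
  steps=[
    {"tx": 0, "ty": 0, "tz": 0.002, "wx": 0, "wy": 0, "wz": 0, "hand": 1},
    {"tx": 0, "ty": 0, "tz": 0, "wx": 0, "wy": 0, "wz": 0, "hand": 1},
  ],
)

```text
clock: 11.8
position: [459.9, -134.8, 165.5]
eef_rot: [0.0, 0.996, 0.086, 0.001]
ft_force: [5.5, -0.8, 4.8]
grip_width: 0.209
gripper_force: 58.9
```

Emit:
servo_tool(
  steps=[
    {"tx": 0, "ty": 0, "tz": 0.002, "wx": 0, "wy": 0, "wz": 0, "hand": 1},
    {"tx": 0, "ty": 0, "tz": 0, "wx": 0, "wy": 0, "wz": 0, "hand": 1},
  ],
)

```text
clock: 12.05
position: [459.9, -134.8, 165.8]
eef_rot: [0.0, 0.996, 0.086, 0.001]
ft_force: [5.4, -1.9, 4.4]
grip_width: 0.202
gripper_force: 58.9
```

Emit:
servo_tool(
  steps=[
    {"tx": 0, "ty": 0, "tz": 0.002, "wx": 0, "wy": 0, "wz": 0, "hand": 1},
    {"tx": 0, "ty": 0, "tz": 0, "wx": 0, "wy": 0, "wz": 0, "hand": 1},
  ],
)

```text
clock: 12.3
position: [459.9, -134.7, 166.0]
eef_rot: [0.0, 0.996, 0.086, 0.001]
ft_force: [6.0, -1.2, 2.2]
grip_width: 0.208
gripper_force: 58.8
```

Emit:
servo_tool(
  steps=[
    {"tx": 0, "ty": 0, "tz": 0, "wx": 0, "wy": 0, "wz": 0, "hand": 0.55},
    {"tx": 0, "ty": 0, "tz": 0, "wx": 0, "wy": 0, "wz": 0, "hand": 0.5},
    {"tx": 0, "ty": 0, "tz": 0, "wx": 0, "wy": 0, "wz": 0, "hand": 0.2},
    {"tx": 0, "ty": 0, "tz": 0, "wx": 0, "wy": 0, "wz": 0, "hand": -0.2},
    {"tx": 0, "ty": 0, "tz": 0, "wx": 0, "wy": 0, "wz": 0, "hand": -0.6},
    {"tx": 0, "ty": 0, "tz": 0, "wx": 0, "wy": 0, "wz": 0, "hand": -0.6},
    {"tx": 0, "ty": 0, "tz": 0, "wx": 0, "wy": 0, "wz": 0, "hand": -0.6},
  ],
)

```text
clock: 13.18
position: [459.2, -134.7, 165.9]
eef_rot: [-0.0, 0.996, 0.086, -0.0]
ft_force: [-0.3, -0.2, -0.2]
grip_width: 0.797
gripper_force: 0.0
```

Emit:
servo_tool(
  steps=[
    {"tx": 0, "ty": 0, "tz": 0.1, "wx": 0, "wy": 0, "wz": 0, "hand": -0.6},
    {"tx": 0, "ty": 0, "tz": 0.15, "wx": 0, "wy": 0, "wz": 0, "hand": -0.6},
    {"tx": 0, "ty": 0, "tz": 0.2, "wx": 0, "wy": 0, "wz": 0, "hand": -0.6},
    {"tx": 0, "ty": 0, "tz": 0.15, "wx": 0, "wy": 0, "wz": 0, "hand": -0.6},
    {"tx": 0, "ty": 0, "tz": 0, "wx": 0, "wy": 0, "wz": 0, "hand": -0.6},
    {"tx": 0, "ty": 0, "tz": 0, "wx": 0, "wy": 0, "wz": 0, "hand": -0.6},
  ],
)

```text
clock: 13.92
position: [458.8, -134.6, 255.7]
eef_rot: [-0.0, 0.996, 0.086, -0.0]
ft_force: [0.1, 1.0, -0.5]
grip_width: 0.797
gripper_force: 0.0
```

Run:
```python
from h import *
s=ctrl.get_state(); w=viewer.snapshot("wrist"); sc=viewer.snapshot("scene"); tp=viewer.snapshot("top")
q=s['eef_rot']; Rt=R.from_quat(q[[1,2,3,0]]).as_matrix(); T=viewer.get_calibration("wrist"); M=T['tool_from_camera']
print(s['clock'],s['position'],s['ft_force'])
# collar height from its apparent width (36 mm)
for c,st in blobs(w,(0,150,60),(8,255,255),40,(0,0,560,420)): print(c,st)
P=lambda p:(lambda v:(T['fx']*v[0]/v[2]+T['cx'],T['fy']*v[1]/v[2]+T['cy']))(M[:3,:3].T@(Rt.T@(np.array(p)-s['position'])-M[:3,3]))
for h in(0,8,13): print(h,'knob top',np.round(P((460.5,-134.8,196-h)),1),'collar far edge',np.round(P((478.2,-131.7,170-h)),1))
a=cv2.resize(sc[120:250,150:320],None,fx=4,fy=4,interpolation=cv2.INTER_CUBIC); cv2.imwrite("pics/s5.png",a[:,:,::-1]); cv2.imwrite("pics/w5.png",w[:,:,::-1])
```

```text
13.925 [ 458.81152893 -134.63723296  255.7201634 ] [ 0.09010769  0.97870708 -0.46615528]
[285.5 214.9] [264, 196, 42, 41, 1131]
0 knob top [284.8 229.2] collar far edge [284.8 195.5]
8 knob top [284.8 225.6] collar far edge [284.7 193.2]
13 knob top [284.8 223.4] collar far edge [284.7 191.8]
```

View pics/w5.png

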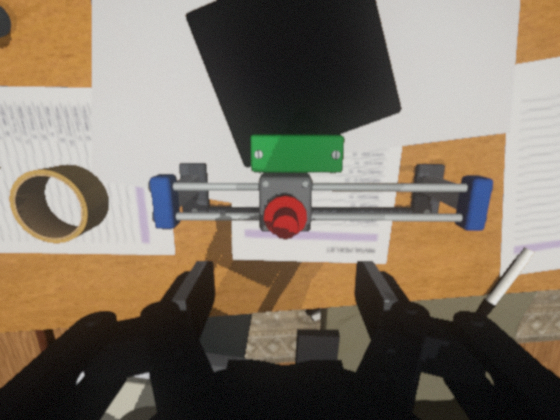

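View pics/s5.png

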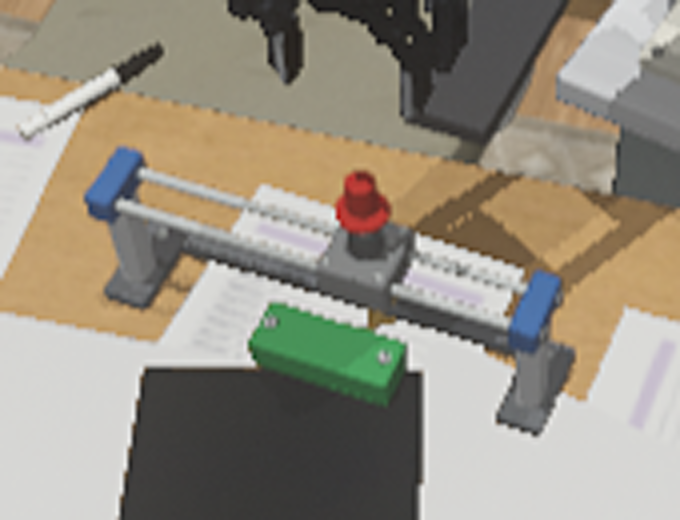

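The wrist view shows the knob at (285,215) free of the fingers, and the scene crop shows the knob standing with its collar above the carriage. A differential check in the scene and wrist views will give the plunger's resting depth.

Run:
```python
from h import *
def proj(n,p):
    c=viewer.get_calibration(n); q=np.array(c['attitude']); v=R.from_quat(q[[1,2,3,0]]).as_matrix().T@(np.array(p)-c['xyz'])
    return np.array([c['fx']*v[0]/v[2]+c['cx'],c['fy']*v[1]/v[2]+c['cy']])
def cen(im,box):
    h=cv2.cvtColor(im,cv2.COLOR_RGB2HSV); m=((h[...,0]<8)|(h[...,0]>172))&(h[...,1]>130)&(h[...,2]>50)
    k=np.zeros(m.shape,bool); x0,y0,x1,y1=box; k[y0:y1,x0:x1]=m[y0:y1,x0:x1]; ys,xs=np.nonzero(k); return np.array([xs.mean(),ys.mean()]),k.sum(),ys.min(),ys.max()
for n,b0,b1 in(("scene",(185,140,225,180),(220,150,260,190)),("top",(370,215,410,250),(315,215,375,260))):
    i0=cv2.imread(f"pics/{n}0.png")[:,:,::-1].copy(); i1=viewer.snapshot(n)
    c0,c1=cen(i0,b0),cen(i1,b1); print(n,c0,c1,'moved',c1[0]-c0[0])
    for h in(0,8,13): print(h,proj(n,(460.0,-134.8,182-h))-proj(n,(476.5,-232.5,182)))
```

```text
scene (array([203.84563758, 158.16107383]), np.int64(149), np.int64(150), np.int64(165)) (array([239.89864865, 170.82432432]), np.int64(148), np.int64(163), np.int64(177)) moved [36.05301106 12.6632505 ]
0 [36.45700465 10.73841273]
8 [36.63982289 12.88907857]
13 [36.75289035 14.21919912]
top (array([388.87553648, 232.53218884]), np.int64(233), np.int64(224), np.int64(241)) (array([340.79464286, 242.66964286]), np.int64(112), np.int64(238), np.int64(247)) moved [-48.08089362  10.13745402]
0 [-47.98611223   6.89938525]
8 [-48.41500935   7.3810452 ]
13 [-48.67915994   7.67769153]
```

The scene shift of 12.66 px gives a plunger depth of about 7 to 8 mm, so the post is home in the hook. I'm handing the job in.

```bash
python3 -c "
from workcell import ctrl
print(ctrl.job_done())"
```

```text
the job is handed in; nothing more can be done
None
```

I handed the job in at about 14 s: the earth post is in the hook's mouth, the plunger rests about 7–8 mm down by the scene camera, and the gripper is clear; no verdict came back.

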